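# Hold the recessed reset button down with the pin that fits

### The job

Of the three steel push pins hanging in the rack, take the one whose shank is both slim enough to enter the round hole in the lid of the cut-out box and long enough to reach the reset button at the bottom of that hole; leave the other two hanging in the rack. Put its shank straight down the hole and gently push the button down most of its travel. Finish while still gripping the upright pin and holding the button down with it: do not let go or back off.

Things in the scene. Friction and masses are not known exactly. Their poses are not given: they have to be found in the camera images.
- slim_long_pin_grip (a point): The pin to use: plain steel push pin: ribbed round handle 26 mm in diameter and 50 mm tall on a flange 34 mm in diameter and 4 mm thick, and below it a plain round shank. It hangs upright in the rack with its flange on the rack's top face. Shank 9 mm in diameter, 65 mm long. This point is on the axis, half-way up the handle: 29 mm above the underside of the flange and 94 mm above the shank's tip; z points up along the pin. 0.12 kg or a little more or less.
- slim_long_pin_tip (a point): Centre of the lower end of the slim long pin's shank, 94 mm below its grip point.
- slim_short_pin_grip (a point): Not to be used, too short: plain steel push pin: ribbed round handle 26 mm in diameter and 50 mm tall on a flange 34 mm in diameter and 4 mm thick, and below it a plain round shank. It hangs upright in the rack with its flange on the rack's top face. Shank 9 mm in diameter, only 28 mm long. This point is on the axis, half-way up the handle: 29 mm above the underside of the flange.
- thick_pin_grip (a point): Not to be used, too thick: plain steel push pin: ribbed round handle 26 mm in diameter and 50 mm tall on a flange 34 mm in diameter and 4 mm thick, and below it a plain round shank. It hangs upright in the rack with its flange on the rack's top face. Shank 20 mm in diameter, 65 mm long. This point is on the axis, half-way up the handle: 29 mm above the underside of the flange.
- pin_rack: Fixed aluminium rack, a bridge 38 x 200 mm on two round end posts 12 mm thick (222 mm long over their feet), open at front and back so that the shanks can be seen. Origin under its centre on the table; z up, y along the row of pins (they hang at y = -65, 0 and +65 mm in any order), x across the row. Its top face is 90 mm above the table; the holes are 23 mm wide. Nothing within 25 mm of the handles across the row.
- cutout_box: Fixed grey cut-out box with a flat lid, 110 x 140 x 85 mm (x, y, height). Origin under its centre on the table, z up. The button's hole is in the lid at x = -12, y = +30 mm in its frame, inside a steel ring.
- reset_hole (a point): Centre of the mouth of the round hole, level with the lid's face, 85 mm above the table. The hole is vertical, 16 mm in diameter, widened by a 3 mm chamfer at the mouth; round it lies a flat steel ring, 25 mm inside and 40 mm outside diameter, standing 3 mm above the lid. The button's top lies 38 mm below this point when not pressed.
- reset_button (a joint): Travel of the 13 mm round spring button at the bottom of the hole: 0 = up, 0.010 m = fully down. It takes 2 N to start it and 6 N to push it fully down, and it springs back. It counts as down from 0.006 m; do not load the pin against the button or box with more than 35 N.
There are look-alikes about, which are no part of the job. Of the things like the cutout_box, leave any that is blue; of the rest the larger one is meant.

How it is judged:
By the outcome, as a careful person would: the job done as asked, in the order asked, and still so for the second after the job is handed in, while the arm keeps its last pose, push and grip.
It also fails if it takes over 40 s, if anything falls off the work surface, if the arm or the gripper's body presses on something with over 40 N, if the wrist force passes 120 N, or if a joint passes its speed limit or range.

### The arm

A 6-joint arm with a two-finger parallel gripper is mounted at the origin on a cart in front of the work surface, level with it; the furniture and walls round the work are solid. World frame = base frame: x ahead of the robot, y to its left, z up, the work surface at z = 0. Lengths are in m, angles in rad, forces in N, time in s.
With the tool pointing down it reaches from about 0.375 to 0.9 m from the base axis. Payload 3.1 kg.
Tool frame: the origin (TCP) lies at the very end of the fingers, on their centre line; the grasp point (between the pads) lies 19 mm behind it (manip.tcp_to_grasp is the distance from the TCP to the grasp point, in m); z points along the fingers, y is the direction in which the jaws open and shut (so a half turn about z gives the same grasp; the last joint's range is limited). The gripper opens to 85 mm and grips with 20 to 120 N. Pads are 22 mm wide; open, the fingers measure 114 mm over their backs; the gripper's body (76 mm by 85 mm) begins 54 mm behind the grasp point. The pads swing forward as they close: fully open they stand 13 mm farther back than shut.
Start: joints at [-1.476, 0.527, 1.433, -0, 1.181, -0.178], TCP at [0.168, -0.602, 0.231] pointing down, gripper open.
Joint ranges: [-3.08, 3.08], [-0.75, 2.2], [0.22, 2.44], [-1.43, 4.57], [0, 2.65], [-2.85, 2.85]. Speed limits (rad/s): [2.79, 2.79, 3.14, 3.14, 3.14, 3.14].

### API

Orientations are given as a unit quaternion [x, y, z, w].
In Python, from bench import manip, cams, job, finder gives the robot as it stands. The module is installed in compiled form; this text tells all that it offers.
- The arm moves only by the tool carry_out, never from a script. Its argument "motion" is a list of rows, each a list of 7 numbers: the shift along the tool's x, y, z in cm, then the turn, a rotation vector about the tool's x, y, z in degrees, then the closure in counts, from 0 (fully open) to 255 (shut). In form: [[x, y, z, ax, ay, az, gripper], ...]. A call has 1 to 8 rows; each row shifts and turns the commanded pose from where the row before left it, along the tool's axes as they then stand; what a row does not reach is not made up. A row lasts 1/10 s, in which the tool goes at most 50 mm and 8.59 degrees, less where a joint would pass 70% of its speed; a pose out of reach is approached as far as the arm can. A call is refused whole if a number of a shift passes 5 or a number of a turn 8.59, either way. A call with a gripper value outside its range is refused whole. The fingers move at their own pace and stop on an object; the grip force is fixed at half the most. Time passes only in rows, so rows that do not move let the fingers close. It gives the time, the measured TCP pose, the force and the opening at its end, in the units of the state.
- manip.observe(): the state, without advancing time (a new reading comes with each control period).
- cams.get_image(name): name is "side" or "top" or "wrist"; returns (picture, depth): 400x640x3 uint8, red, green, blue; 400x640 float32, m along the optical axis (not along the pixel's ray), 0 where there is no reading.
- cams.get_calibration(name): a dict with "intrinsics" (3x3 intrinsics, pixels), "R" (3x3) and "t" (3): a world point X has camera coordinates R X + t. Camera axes: x right, y down, z forward; pixel columns grow to the right and rows downward; lengths in m; the calibration is good to about 2 mm. A picture is of the moment at which its call begins: read the wrist's pose just before it. get_calibration takes no time and is no camera call; for the wrist camera it gives the pose at the moment of the call.
- job.sign_off(): hands the job in, once; it reports no verdict.
Trained networks look in the newest picture that a camera, given by its name, has taken for a name from the list of things; names that differ only in an ending like _2 or _b are one class to them, and where a whole thing is asked for, a point or a joint stands for the part that bears it (a point fixed in the world has none). Each returns a list of dicts, best first, with "score" (0 to 1); they miss things now and then, are a little off and sometimes report something else, mostly with a low value. They report only what shows in the picture. A call takes as long as a camera call. They do not tell look-alikes from the thing itself.
- finder.masks_of(label, camera): "region" (400x640 bool, what is visible of it) and "rect" ([left, top, width, height] in pixels, round what is visible of it).
The state is a dict: "t": time; "joint_positions": joint angles; "joint_vel": joint speeds; "joint_efforts": joint torques, N m; "eef_pos": TCP position; "tcp_rot": TCP orientation; "ft_force": force on the tool from outside, world axes, zero at the start; "moment": the same for the moment, N m; "width": opening from 0.0 (shut) to 1.0 (fully open).
Only numpy, scipy, OpenCV 4.12 (cv2) and the standard library are available. Lean on these libraries where they do the work, as an engineer would, in place of code of your own. Each camera call takes 0.05 s, during which the arm holds its last target. There are 200 camera calls.

## Working session

There is one attempt and no reset: what is moved stays moved. The work goes in short steps, Python scripts to look and compute and a tool call to move; the robot and the scene stay as the last step left them, time stands still between calls to the robot, and variables do not carry over. Pictures are saved under pics/ and viewed, about 8 in all and at most 12, crops included, and the job is handed in when it is done.

Besides the shell and the picture viewer there is one more tool, called after "Call:" by a JSON object that holds its "fn" and its "kwargs". carry_out: Moves the arm, as the interface text tells. Its arguments: {"type":"object","properties":{"motion":{"type":"array","items":{"type":"array","items":{"type":"number"}}}},"required":["motion"]}

```bash
mkdir -p pics; cat > h.py <<'E'
import numpy as np, cv2
from bench import manip, cams, job, finder
def back(name, uv, d, cal=None):
    c=cal or cams.get_calibration(name); K=np.array(c["intrinsics"]);R=np.array(c["R"]);t=np.array(c["t"])
    uv=np.atleast_2d(uv); d=np.atleast_1d(d)
    p=np.c_[(uv[:,0]-K[0,2])/K[0,0]*d,(uv[:,1]-K[1,2])/K[1,1]*d,d]
    return (p-t)@R
def cloud(name, depth, reg, cal=None):
    v,u=np.nonzero(reg&(depth>0)); return back(name,np.c_[u,v],depth[v,u],cal)
E
python3 - <<'E'
from h import *
s=manip.observe(); print(s)
ims=[]
for n in ["top","side"]:
    im,d=cams.get_image(n); np.savez(f"{n}.npz",im=im,d=d)
    cv2.imwrite(f"pics/{n}1.png",im[:,:,::-1])
    for l in ["slim_long_pin_grip","slim_short_pin_grip","thick_pin_grip","pin_rack","cutout_box"]:
        for r in finder.masks_of(l,n):
            P=cloud(n,d,r["region"])
            if len(P): print(n,l,round(r["score"],2),np.round(r["rect"]),np.round(np.median(P,0),3),np.round(np.percentile(P,[2,98],axis=0),3).tolist())
    c=cams.get_calibration(n); print(n, -np.array(c["R"]).T@c["t"])
E
```

```text
{'t': 0.0, 'joint_positions': array([-1.47651031e+00,  5.28464380e-01,  1.43386006e+00,  1.54832476e-05,
        1.18140164e+00, -1.78478800e-01]), 'joint_vel': array([-5.20126438e-04,  6.95060328e-04,  1.56143703e-04, -1.67326098e-05,
        3.03233776e-04,  1.96612702e-04]), 'joint_efforts': array([ 4.76211117e-04, -4.42345798e+01, -1.78025508e+01, -2.07645662e-04,
        8.64404807e-03,  1.36957266e-05]), 'eef_pos': array([ 0.16835092, -0.60117997,  0.23034815]), 'tcp_rot': array([ 9.90714163e-01,  1.35957016e-01,  5.20442454e-05, -1.06547008e-03]), 'ft_force': array([-0.49883765,  0.09115366,  0.55114788]), 'moment': array([ 0.01252109, -0.01600813, -0.01499812]), 'width': 0.9973227541537746}
top slim_long_pin_grip 0.75 [268. 178.  14.  18.] [0.506 0.119 0.138] [[0.497, 0.106, 0.089], [0.522, 0.137, 0.146]]
top slim_short_pin_grip 0.64 [245. 170.  16.  16.] [0.527 0.179 0.135] [[0.517, 0.168, 0.09], [0.542, 0.195, 0.145]]
top thick_pin_grip 0.59 [217. 163.  16.  13.] [0.546 0.239 0.137] [[0.54, 0.23, 0.093], [0.56, 0.251, 0.146]]
top pin_rack 0.89 [215. 164.  84.  46.] [0.523 0
[... 779 characters left out ...]
de pin_rack 0.58 [228. 212.  95.  75.] [0.541 0.221 0.064] [[0.488, 0.081, 0.002], [0.589, 0.291, 0.092]]
side pin_rack 0.33 [243. 206.  16.  63.] [0.552 0.255 0.105] [[0.543, 0.241, 0.03], [0.566, 0.261, 0.145]]
side cutout_box 0.88 [337. 243.  60.  54.] [0.334 0.202 0.046] [[0.291, 0.136, 0.003], [0.391, 0.232, 0.059]]
side cutout_box 0.78 [281. 204.  37.  32.] [ 0.549 -0.016  0.05 ] [[0.539, -0.064, 0.004], [0.61, 0.029, 0.06]]
side cutout_box 0.58 [315. 172.  57.  46.] [ 0.503 -0.148  0.06 ] [[0.451, -0.256, 0.004], [0.586, -0.119, 0.088]]
side cutout_box 0.45 [242. 206.  19.  61.] [0.552 0.255 0.097] [[0.543, -0.009, 0.001], [0.692, 0.261, 0.145]]
side [0.15747254 0.90058217 0.43168279]
```

```bash
python3 - <<'E'
import numpy as np,cv2
t=np.load("top.npz")["im"][120:300,190:460,::-1]; s=np.load("side.npz")["im"][150:310,210:430,::-1]
a=cv2.resize(t,(750,500)); cv2.imwrite("pics/c1.png",a)
cv2.imwrite("pics/c2.png",cv2.resize(s,(770,560)))
E
```

```text
(no output)
```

View pics/c1.png

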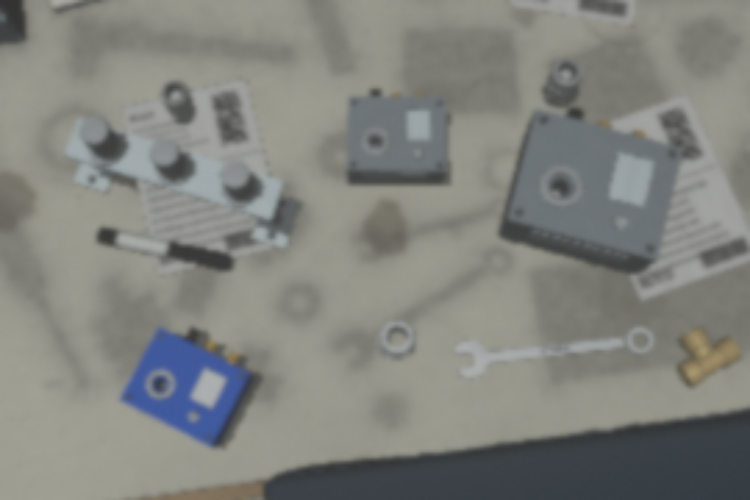

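View pics/c2.png

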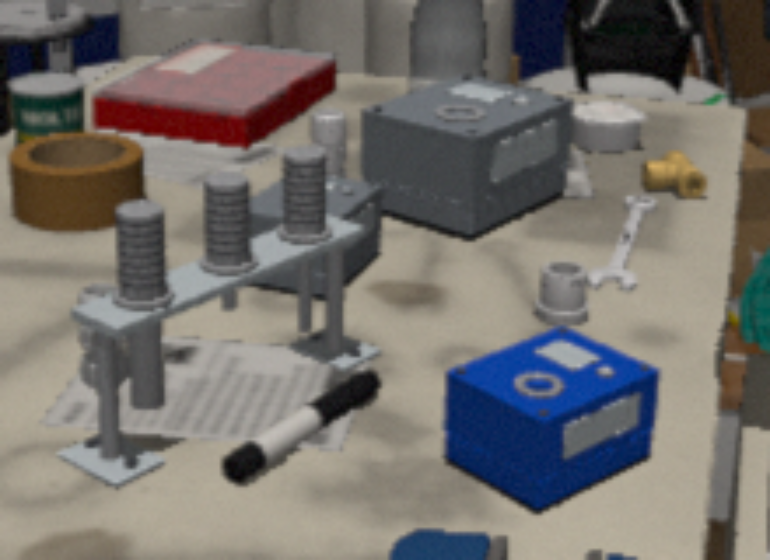

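Near-most pin in the row (side crop 305,190) is slim and long; middle is short, left is thick. The large grey box at the right of the top crop has its ring at about (562,185). Now I'll work out positions.

```bash
cat >> h.py <<'E'
from scipy.spatial.transform import Rotation as Ro
def delta(xyz, yaw=None):
    """shift in tool axes (cm) and turn (deg) to a down-pointing pose with tool y at world angle yaw"""
    s=manip.observe(); R=Ro.from_quat(s["tcp_rot"]); M=R.as_matrix()
    sh=M.T@(np.array(xyz)-s["eef_pos"])*100
    out=[sh]
    if yaw is not None:
        best=None
        for k in (0,np.pi):
            a=yaw+k; y=np.array([np.cos(a),np.sin(a),0]); z=np.array([0,0,-1.]); x=np.cross(y,z)
            rv=np.degrees((R.inv()*Ro.from_matrix(np.c_[x,y,z])).as_rotvec())
            if best is None or np.linalg.norm(rv)<np.linalg.norm(best): best=rv
        out.append(best)
    print("pos",np.round(s["eef_pos"],4),"yaw_y",np.round(np.degrees(np.arctan2(M[1,1],M[0,1])),1),"F",np.round(s["ft_force"],2),"w",round(s["width"],3),"t",round(s["t"],2),"q6",round(s["joint_positions"][5],2))
    print("delta",[np.round(o,2).tolist() for o in out])
E
python3 - <<'E'
from h import *
for n in ["top","side"]:
    d=np.load(n+".npz")["d"]
    v,u=np.mgrid[:400,:640]; P=back(n,np.c_[u.ravel(),v.ravel()],d.ravel()); ok=d.ravel()>0; P=P[ok]
    for c in [(0.509,0.123),(0.53,0.185),(0.55,0.248)]:
        m=(np.hypot(P[:,0]-c[0],P[:,1]-c[1])<0.025)&(P[:,2]>0.139)&(P[:,2]<.16); q=P[m]
        print(n,c,len(q),np.round(q.mean(0),4) if len(q) else 0)
    m=(P[:,2]>0.078)&(P[:,2]<.095)&(abs(P[:,0]-.51)<.1)&(abs(P[:,1]+.2)<.12); q=P[m]
    r=cv2.minAreaRect(q[:,:2].astype(np.float32)); print(n,"lid",r, np.median(q[:,2]))
d=np.load("top.npz")["d"]; print("ring",back("top",[392.3,186.6],.0)[0], )
c=cams.get_calibration("top");o=-np.array(c["R"]).T@c["t"]; p=back("top",[392.3,186.6],1.)[0]; r=p-o; print(o+r*(0.087-o[2])/r[2])
delta((.5,-.2,.3),0.)
E
```

```text
top (0.509, 0.123) 91 [0.5108 0.1199 0.1427]
top (0.53, 0.185) 85 [0.5317 0.1814 0.1429]
top (0.55, 0.248) 88 [0.552  0.2431 0.1425]
top lid ((0.5160335302352905, -0.20419541001319885), (0.1412036120891571, 0.11171749234199524), 73.44808197021484) 0.08403674023252405
side (0.509, 0.123) 62 [0.5131 0.1286 0.1434]
side (0.53, 0.185) 79 [0.5341 0.1895 0.1432]
side (0.55, 0.248) 88 [0.554  0.2505 0.1434]
side lid ((0.5194533467292786, -0.19969461858272552), (0.14782840013504028, 0.11258577555418015), 73.68614959716797) 0.08572888034215415
ring [0.24941606 0.01881861 1.10184988]
[ 0.51296186 -0.17194287  0.087     ]
pos [ 0.1684 -0.6018  0.2313] yaw_y -74.4 F [-0.93  0.14  0.69] w 1.004 t 0.6 q6 -0.18
delta [[42.76, -29.76, -6.87], [0.0, -0.0, -74.37]]
```

Call:
{"fn": "carry_out", "kwargs": {"motion": [[3.8,-2.7,-0.6,0,0,0,0],[3.8,-2.7,-0.6,0,0,0,0],[3.8,-2.7,-0.6,0,0,0,0],[3.8,-2.7,-0.6,0,0,0,0],[3.8,-2.7,-0.6,0,0,0,0],[3.8,-2.7,-0.6,0,0,0,0],[3.8,-2.7,-0.6,0,0,0,0],[3.8,-2.7,-0.6,0,0,0,0]]}}

```text
t: 1.4
eef_pos: [0.4039, -0.3104, 0.2799]
tcp_rot: [0.991, 0.136, 0.0, 0.0]
ft_force: [0.6, -0.5, -1.1]
width: 1.002
```

Call:
{"fn": "carry_out", "kwargs": {"motion": [[0,0,0,0,0,-8,0],[0,0,0,0,0,-8,0],[0,0,0,0,0,-8,0],[0,0,0,0,0,-8,0],[0,0,0,0,0,-8,0],[0,0,0,0,0,-8,0],[0,0,0,0,0,-8,0]]}}

```text
t: 2.1
eef_pos: [0.403, -0.3119, 0.2795]
tcp_rot: [0.809, 0.588, 0.0, 0.0]
ft_force: [0.2, -0.5, 0.5]
width: 1.002
```

```bash
python3 - <<'E'
from h import *
delta((.513,-.172,.25),np.radians(-18.5))
c=cams.get_calibration("wrist"); print(-np.array(c["R"]).T@c["t"], np.array(c["R"])[2])
E
```

```text
pos [ 0.403  -0.3119  0.2795] yaw_y -18.0 F [ 0.19 -0.52  0.48] w 1.002 t 2.1 q6 -0.56
delta [[16.71, 6.13, 2.95], [0.01, 0.0, 0.46]]
[ 0.42700952 -0.23852597  0.42219203] [-0.09228258 -0.28694186 -0.95349268]
```

Call:
{"fn": "carry_out", "kwargs": {"motion": [[4.2,1.5,0,0,0,0,0],[4.2,1.5,0,0,0,0.4,0],[4.2,1.5,0,0,0,0,0],[4.2,1.5,0,0,0,0,0],[0,0,0,0,0,0,0],[0,0,0,0,0,0,0]]}}

```text
t: 2.7
eef_pos: [0.5137, -0.1709, 0.2793]
tcp_rot: [0.812, 0.583, -0.0, 0.0]
ft_force: [-0.2, -0.1, 0.5]
width: 1.004
```

```bash
cat >> h.py <<'E'
def wrist(tag):
    c=cams.get_calibration("wrist"); im,d=cams.get_image("wrist")
    cv2.imwrite(f"pics/{tag}.png",im[:,:,::-1]); np.savez(tag+".npz",im=im,d=d,**{k:np.array(c[k]) for k in ("intrinsics","R","t")}); return im,d,c
def onplane(c,uv,z):
    R=np.array(c["R"]);o=-R.T@np.array(c["t"]); r=back(None,uv,np.ones(len(np.atleast_2d(uv))),c)-o
    return o+r*((z-o[2])/r[:,2])[:,None]
E
python3 - <<'E'
from h import *
delta((.513,-.172,.25),np.radians(-18.5))
im,d,c=wrist("w1")
for r in finder.masks_of("cutout_box","wrist"): print(r["score"],r["rect"])
E
```

```text
pos [ 0.5137 -0.1709  0.2793] yaw_y -18.6 F [-0.24 -0.12  0.46] w 1.004 t 2.7 q6 -0.2
delta [[-0.12, -0.03, 2.93], [-0.01, 0.03, -0.11]]
0.85 [287.5, 0.6, 91.7, 77.4]
0.7 [278.3, 125.4, 114.7, 125.9]
```

View pics/w1.png

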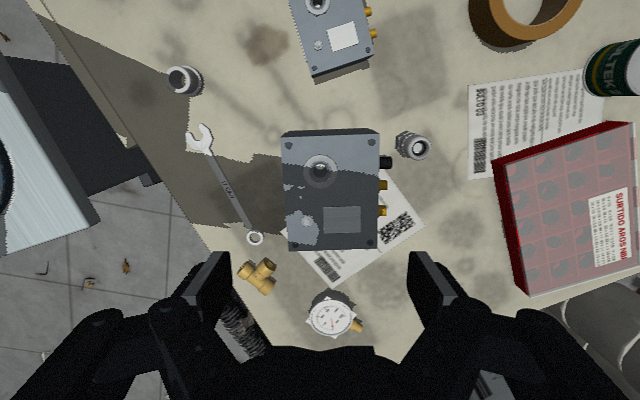

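The wrist picture shows the grey box with its ring around (320,171). I'll rectify the lid plane at fine scale to measure it.

```bash
cat >> h.py <<'E'
def rectify(c,im,ctr,z,half=.03,px=.0002):
    g=np.arange(-half,half,px); X,Y=np.meshgrid(ctr[0]+g,ctr[1]+g)
    P=np.c_[X.ravel(),Y.ravel(),np.full(X.size,z)]@np.array(c["R"]).T+c["t"]; q=P@np.array(c["intrinsics"]).T
    q=(q[:,:2]/q[:,2:]).astype(np.float32).reshape(*X.shape,2)
    return cv2.remap(im,q[...,0],q[...,1],cv2.INTER_CUBIC)
E
python3 - <<'E'
from h import *
f=np.load("w1.npz"); c={k:f[k] for k in ("intrinsics","R","t")}
print(onplane(c,[320,171],.088))
ctr=onplane(c,[320,171],.088)[0]
r=rectify(c,f["im"],ctr,.088); g=cv2.cvtColor(r,cv2.COLOR_RGB2GRAY)
for lo,hi in ((90,110),(56,68)):
    h=cv2.HoughCircles(cv2.GaussianBlur(g,(0,0),4),cv2.HOUGH_GRADIENT_ALT,1.5,20,param1=60,param2=.5,minRadius=lo,maxRadius=hi)
    print(lo,hi,None if h is None else [(np.round(ctr[:2]+(q[:2]-150)*.0002,4),q[2]*.2) for q in h[0]])
d=f["d"]; P=cloud(None,d,np.ones_like(d,bool),c); m=np.hypot(*(P[:,:2]-ctr[:2]).T)<.03; q=P[m]
print("lid z",np.median(q[:,2]), "hole pts",q[q[:,2]<.07].mean(0),(q[:,2]<.07).sum(), q[:,2].min())
cv2.imwrite("pics/r1.png",cv2.resize(r[:,:,::-1],(450,450)))
E
```

```text
[[ 0.51558193 -0.16962266  0.088     ]]
90 110 None
56 68 None
lid z 0.363308842478274 hole pts [ 0.51407444 -0.17504473  0.05175949] 111 0.03505722123989616
```

View pics/r1.png

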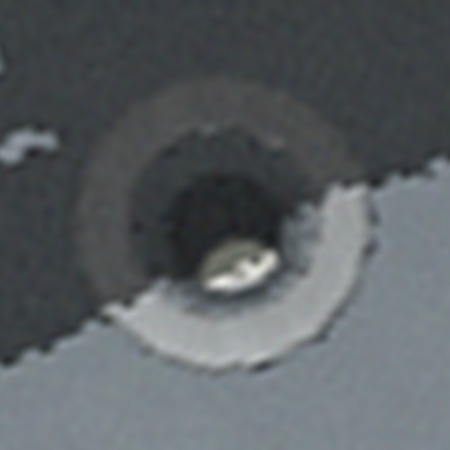

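Ring outer circle in the rectified view is centred at (224,221), which puts the hole at about (0.5154, -0.1701) and agrees with the top and side views. Next, the rack.

Call:
{"fn": "carry_out", "kwargs": {"motion": [[4,-1.4,0,0,0,0,0],[4,-1.4,0,0,0,0,0],[4,-1.4,0,0,0,0,0],[4,-1.4,0,0,0,0,0],[4,-1.4,0,0,0,0,0],[4,-1.4,0,0,0,0,0],[4,-1.4,0,0,0,0,0],[0,0,0,0,0,0,0]]}}

```text
t: 3.6
eef_pos: [0.51, 0.1276, 0.2795]
tcp_rot: [0.812, 0.584, 0.0, -0.001]
ft_force: [1.2, -1.1, 0.8]
width: 0.999
```

```bash
python3 - <<'E'
from h import *
delta((.512,.124,.25),np.radians(-18.5))
im,d,c=wrist("w2")
P=cloud(None,d,np.ones_like(d,bool),c)
for k in [(0.512,0.124),(0.533,0.185),(0.553,0.246)]:
    q=P[(np.hypot(P[:,0]-k[0],P[:,1]-k[1])<.025)&(P[:,2]>.139)&(P[:,2]<.155)]
    if len(q): print(k,len(q),cv2.minEnclosingCircle(q[:,:2].astype(np.float32)),q.mean(0))
for r in finder.masks_of("slim_long_pin_grip","wrist"): print(r["score"],r["rect"])
ctr=(.512,.124); r=rectify(c,im,ctr,.144)
cv2.imwrite("pics/r2.png",np.hstack([cv2.resize(r[:,:,::-1],(400,400)),cv2.resize(im[40:340,170:470,::-1],(400,400))]))
E
```

```text
pos [0.51   0.1276 0.2795] yaw_y -18.6 F [ 1.23 -1.06  0.82] w 0.999 t 3.6 q6 0.36
delta [[-0.28, 0.3, 2.95], [-0.03, -0.09, -0.09]]
(0.512, 0.124) 556 ((0.5148465633392334, 0.12185397744178772), 0.013272845186293125) [0.51504642 0.12265954 0.1437357 ]
(0.533, 0.185) 665 ((0.5350827574729919, 0.18327894806861877), 0.01323950570076704) [0.53513486 0.18363979 0.14386869]
(0.553, 0.246) 844 ((0.5555802583694458, 0.24501468241214752), 0.013291414827108383) [0.55533784 0.24449041 0.14379538]
0.96 [313.9, 163.8, 25.9, 35.8]
```

View pics/r2.png

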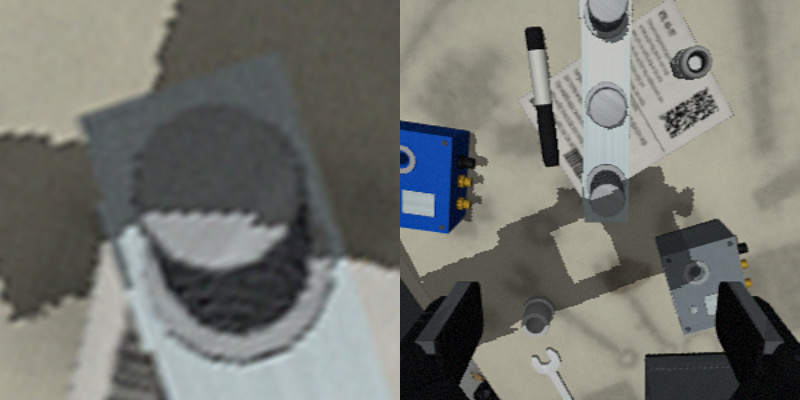

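Call:
{"fn": "carry_out", "kwargs": {"motion": [[-0.4,0.6,2,0,0,0.2,0],[0,0,4,0,0,0,0],[0,0,4,0,0,0,0],[0,0,2,0,0,0,0],[0,0,0,0,0,0,0]]}}

```text
t: 4.2
eef_pos: [0.513, 0.1165, 0.1565]
tcp_rot: [0.815, 0.579, -0.003, -0.002]
ft_force: [-0.4, 0.3, 0.9]
width: 1.002
```

```bash
python3 - <<'E'
from h import *
delta((.5148,.1221,.102),np.radians(-18.4))
E
```

```text
pos [0.513  0.1165 0.1565] yaw_y -19.2 F [-0.44  0.25  0.93] w 1.002 t 4.2 q6 0.35
delta [[0.6, 0.02, 5.45], [-0.39, 0.17, -0.78]]
```

Call:
{"fn": "carry_out", "kwargs": {"motion": [[0,0,0,0,0,0,0],[0,0,0,0,0,0,0]]}}

```text
t: 4.4
eef_pos: [0.5165, 0.1181, 0.1608]
tcp_rot: [0.814, 0.58, 0.001, 0.001]
ft_force: [-0.4, 0.7, -0.9]
width: 1.0
```

```bash
python3 - <<'E'
from h import *
delta((.5148,.1221,.102),np.radians(-18.4))
im,d,c=wrist("w3")
P=cloud(None,d,np.ones_like(d,bool),c)
for k in [(0.515,0.122),(0.535,0.184)]:
    q=P[(np.hypot(P[:,0]-k[0],P[:,1]-k[1])<.025)&(P[:,2]>.139)&(P[:,2]<.155)]
    if len(q): print(k,len(q),cv2.minEnclosingCircle(q[:,:2].astype(np.float32)),q.mean(0))
delta((.5148,.1221,.102),np.radians(-18.4))
E
```

```text
pos [0.5165 0.1181 0.1608] yaw_y -19.1 F [-0.44  0.66 -0.87] w 1.0 t 4.4 q6 0.35
delta [[0.32, -0.31, 5.88], [0.18, -0.05, -0.66]]
(0.515, 0.122) 1501 ((0.5147096514701843, 0.12189361453056335), 0.013295002281665802) [0.5151425  0.1231703  0.14373996]
(0.535, 0.184) 2003 ((0.5349351763725281, 0.1833207756280899), 0.013263574801385403) [0.53518237 0.18374722 0.14389374]
pos [0.5165 0.1184 0.1609] yaw_y -19.0 F [ 0.35 -0.51 -1.13] w 1.003 t 4.45 q6 0.35
delta [[0.29, -0.3, 5.89], [0.2, -0.06, -0.63]]
```

Call:
{"fn": "carry_out", "kwargs": {"motion": [[0.3,-0.3,1.5,0.2,0,-0.6,0],[0,0,2,0,0,0,0],[0,0,1.5,0,0,0,0],[0,0,0.9,0,0,0,0],[0,0,0,0,0,0,0],[0,0,0,0,0,0,0],[0,0,0,0,0,0,0]]}}

```text
t: 5.15
eef_pos: [0.5138, 0.123, 0.1013]
tcp_rot: [0.811, 0.585, -0.0, -0.001]
ft_force: [0.1, 0.3, -0.0]
width: 1.004
```

```bash
python3 - <<'E'
from h import *
delta((.5148,.1221,.102),np.radians(-18.4))
E
```

```text
pos [0.5138 0.123  0.1013] yaw_y -18.4 F [ 0.07  0.35 -0.03] w 1.004 t 5.15 q6 0.34
delta [[-0.06, 0.12, -0.07], [-0.09, -0.04, 0.03]]
```

Call:
{"fn": "carry_out", "kwargs": {"motion": [[-0.1,0.1,0,0,0,0,0],[0,0,0,0,0,0,255],[0,0,0,0,0,0,255],[0,0,0,0,0,0,255],[0,0,0,0,0,0,255],[0,0,0,0,0,0,255],[0,0,0,0,0,0,255],[0,0,0,0,0,0,255]]}}

```text
t: 5.95
eef_pos: [0.5139, 0.1217, 0.1006]
tcp_rot: [0.811, 0.585, -0.001, -0.001]
ft_force: [-0.6, -0.4, 2.7]
width: 0.289
```

Call:
{"fn": "carry_out", "kwargs": {"motion": [[0,0,0,0,0,0,255],[0,0,0,0,0,0,255],[0,0,0,0,0,0,255]]}}

```text
t: 6.25
eef_pos: [0.5139, 0.1217, 0.1005]
tcp_rot: [0.811, 0.585, -0.001, -0.001]
ft_force: [0.1, -0.6, 5.1]
width: 0.285
```

Call:
{"fn": "carry_out", "kwargs": {"motion": [[0,0,-1,0,0,0,255],[0,0,-2,0,0,0,255],[0,0,-3,0,0,0,255],[0,0,-4,0,0,0,255],[0,0,-3,0,0,0,255],[0,0,0,0,0,0,255],[0,0,0,0,0,0,255]]}}

```text
t: 6.95
eef_pos: [0.5136, 0.1217, 0.2305]
tcp_rot: [0.811, 0.585, -0.001, -0.001]
ft_force: [-0.5, -1.0, -1.3]
width: 0.289
```

```bash
python3 - <<'E'
from h import *
delta((.5154,-.1701,.22),np.radians(-18.4))
im,d=cams.get_image("side")
for l in ["slim_long_pin_grip","slim_short_pin_grip"]:
  for r in finder.masks_of(l,"side"):
    P=cloud("side",d,r["region"]); print(l,round(r["score"],2),r["rect"],np.round(np.percentile(P,[2,50,98],axis=0),3).tolist())
cv2.imwrite("pics/s3.png",cv2.resize(im[90:290,200:420,::-1],(660,600)))
E
```

```text
pos [0.5136 0.1217 0.2305] yaw_y -18.4 F [-0.46 -0.98 -1.33] w 0.289 t 6.95 q6 0.34
delta [[-27.63, 9.37, 1.01], [-0.2, -0.01, 0.04]]
slim_long_pin_grip 0.67 [290.9, 131.3, 13.7, 58.4] [[0.503, 0.123, 0.16], [0.514, 0.133, 0.231], [0.527, 0.139, 0.275]]
slim_short_pin_grip 0.93 [265.7, 203.4, 17.8, 36.9] [[0.523, -0.012, 0.002], [0.533, 0.194, 0.114], [0.663, 0.202, 0.145]]
```

View pics/s3.png

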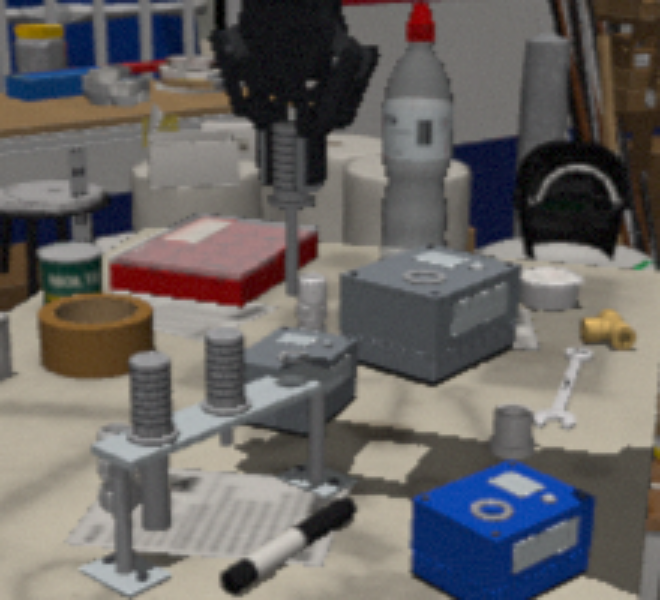

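Pin is held upright (side crop ~292,190, tip at 292,295), and the other two still hang in the rack. Transfer to above the hole.

Call:
{"fn": "carry_out", "kwargs": {"motion": [[-3.5,1.2,0,-0.2,0,0,255],[-4,1.4,0,0,0,0,255],[-4,1.4,0,0,0,0,255],[-4,1.4,0,0,0,0,255],[-4,1.4,0,0,0,0,255],[-4,1.3,0,0,0,0,255],[-4.1,1.3,0,0,0,0,255],[0,0,0,0,0,0,255]]}}

```text
t: 7.9
eef_pos: [0.5164, -0.1754, 0.2287]
tcp_rot: [0.813, 0.583, -0.001, 0.001]
ft_force: [0.4, 0.9, -1.2]
width: 0.288
```

Call:
{"fn": "carry_out", "kwargs": {"motion": [[0,0,2,0,0,0,255],[0,0,2,0,0,0,255],[0,0,0,0,0,0,255],[0,0,0,0,0,0,255],[0,0,0,0,0,0,255]]}}

```text
t: 8.4
eef_pos: [0.5168, -0.1698, 0.1907]
tcp_rot: [0.811, 0.585, 0.0, 0.0]
ft_force: [-0.0, 1.2, 0.5]
width: 0.289
```

```bash
python3 - <<'E'
from h import *
delta((.5154,-.1701,.17),np.radians(-18.4))
im,d,c=wrist("w4")
for n in ["side","top"]:
  i2,d2=cams.get_image(n)
  for r in finder.masks_of("slim_long_pin_grip",n)[:2]:
    P=cloud(n,d2,r["region"]); print(n,round(r["score"],2),r["rect"],np.round(np.percentile(P,[2,50,98],axis=0),3).tolist())
  if n=="side": s=i2
cv2.imwrite("pics/w4c.png",np.hstack([cv2.resize(im[60:360,170:470,::-1],(400,400)),cv2.resize(s[110:240,270:400,::-1],(400,400))]))
E
```

```text
pos [ 0.5168 -0.1698  0.1907] yaw_y -18.3 F [-0.04  1.24  0.54] w 0.289 t 8.4 q6 -0.2
delta [[-0.07, -0.12, 2.07], [0.04, 0.0, 0.06]]
side 0.62 [336.8, 131.5, 10.7, 38.1] [[0.507, -0.171, 0.124], [0.519, -0.159, 0.189], [0.53, -0.152, 0.233]]
side 0.27 [225.5, 209.9, 94.5, 76.2] [[0.489, 0.008, 0.002], [0.54, 0.208, 0.066], [0.587, 0.29, 0.092]]
```

View pics/w4c.png

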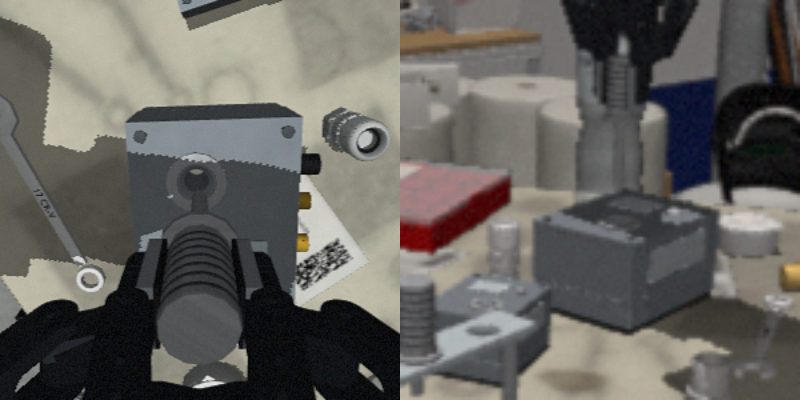

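Wrist crop: shank runs down toward the ring (hole near 196,180) and is upright. I'll lower the tip to just above the lid and take a close look.

Call:
{"fn": "carry_out", "kwargs": {"motion": [[-0.1,-0.1,0.8,0,0,0,255],[0,0,0.8,0,0,0,255],[0,0,0,0,0,0,255],[0,0,0,0,0,0,255],[0,0,0,0,0,0,255]]}}

```text
t: 9.15
eef_pos: [0.5152, -0.1707, 0.1742]
tcp_rot: [0.811, 0.585, 0.0, -0.0]
ft_force: [-0.5, -0.1, -1.6]
width: 0.282
```

```bash
python3 - <<'E'
from h import *
delta((.5154,-.1701,.16),np.radians(-18.4))
s=manip.observe(); M=Ro.from_quat(s["tcp_rot"]).as_matrix(); tip=s["eef_pos"]+M[:,2]*.0755
im,d,c=wrist("w5")
K,R,t=[np.array(c[k]) for k in("intrinsics","R","t")]
def pr(X): q=K@(R@X+t); return np.round(q[:2]/q[2],1)
print("tip",tip,pr(tip),"hole",pr(np.array([.5154,-.1701,.088])))
u0,v0=290,160
o=cv2.resize(im[v0:v0+60,u0:u0+60,::-1],(600,600),interpolation=cv2.INTER_CUBIC)
for p,col in((pr(tip),(0,0,255)),(pr(np.array([.5154,-.1701,.088])),(0,255,0))): cv2.drawMarker(o,tuple(int(x) for x in (p-[u0,v0]+.5)*10),col,0,20)
cv2.imwrite("pics/w5c.png",o)
E
```

```text
pos [ 0.5152 -0.1707  0.1742] yaw_y -18.4 F [-0.52 -0.11 -1.63] w 0.282 t 9.15 q6 -0.21
delta [[0.06, 0.0, 1.42], [0.0, -0.0, 0.03]]
tip [ 0.5151594  -0.17067962  0.09869807] [318.6 206.8] hole [318.7 201.6]
```

View pics/w5c.png

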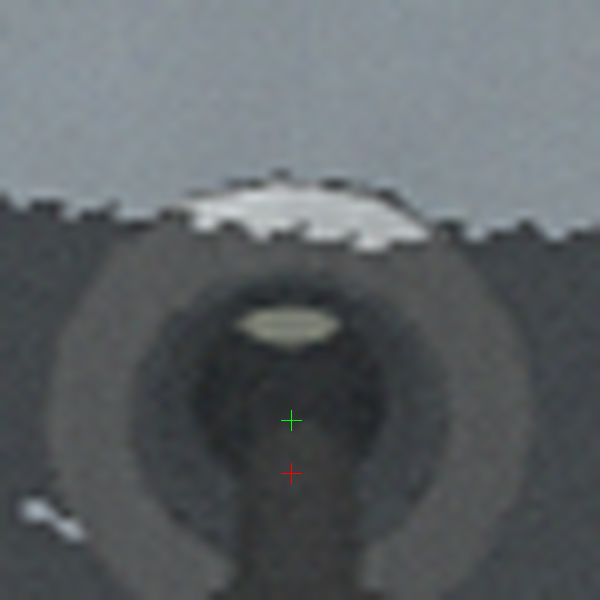

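Tip sits within about 1 mm of the hole axis (shank centre column ~300 against hole centre ~291; height matches the prediction). Inserting.

Call:
{"fn": "carry_out", "kwargs": {"motion": [[0,0,0.8,0,0,0,255],[0,0,0.8,0,0,0,255],[0,0,0.8,0,0,0,255],[0,0,0.8,0,0,0,255],[0,0,0.8,0,0,0,255],[0,0,0,0,0,0,255],[0,0,0,0,0,0,255]]}}

```text
t: 9.9
eef_pos: [0.515, -0.1706, 0.1339]
tcp_rot: [0.811, 0.585, -0.0, -0.0]
ft_force: [0.2, 0.3, -1.3]
width: 0.293
```

```bash
python3 - <<'E'
from h import *
delta((.5154,-.1701,.115),np.radians(-18.4))
E
```

```text
pos [ 0.515  -0.1706  0.1339] yaw_y -18.4 F [ 0.2   0.26 -1.27] w 0.293 t 9.9 q6 -0.21
delta [[0.06, 0.02, 1.89], [-0.04, -0.01, 0.03]]
```

Free, no contact. Contact is expected at TCP z ≈ 0.1225; approach it slowly.

Call:
{"fn": "carry_out", "kwargs": {"motion": [[0,0,0.5,0,0,0,255],[0,0,0.4,0,0,0,255],[0,0,0,0,0,0,255],[0,0,0,0,0,0,255],[0,0,0,0,0,0,255]]}}

```text
t: 10.4
eef_pos: [0.5152, -0.1707, 0.1254]
tcp_rot: [0.811, 0.585, 0.0, 0.0]
ft_force: [-0.3, 0.3, -1.0]
width: 0.294
```

Call:
{"fn": "carry_out", "kwargs": {"motion": [[0,0,0.2,0,0,0,255],[0,0,0.2,0,0,0,255],[0,0,0,0,0,0,255],[0,0,0,0,0,0,255],[0,0,0,0,0,0,255]]}}

```text
t: 10.9
eef_pos: [0.5153, -0.1707, 0.1215]
tcp_rot: [0.811, 0.585, 0.0, 0.0]
ft_force: [0.6, -0.5, 1.0]
width: 0.296
```

Call:
{"fn": "carry_out", "kwargs": {"motion": [[0,0,0.2,0,0,0,255],[0,0,0.1,0,0,0,255],[0,0,0,0,0,0,255],[0,0,0,0,0,0,255],[0,0,0,0,0,0,255]]}}

```text
t: 11.4
eef_pos: [0.5153, -0.1707, 0.1184]
tcp_rot: [0.811, 0.585, 0.0, 0.0]
ft_force: [0.3, -1.1, 2.1]
width: 0.291
```

Spring force is appearing as expected (contact around z 0.122). Push on to about 7.5 mm of travel.

Call:
{"fn": "carry_out", "kwargs": {"motion": [[0,0,0.2,0,0,0,255],[0,0,0.15,0,0,0,255],[0,0,0,0,0,0,255],[0,0,0,0,0,0,255],[0,0,0,0,0,0,255]]}}

```text
t: 11.9
eef_pos: [0.5153, -0.1708, 0.1149]
tcp_rot: [0.811, 0.585, 0.0, 0.0]
ft_force: [0.1, -0.9, 2.4]
width: 0.29
```

```bash
python3 - <<'E'
from h import *
F=[]
for i in range(12):
    cams.get_image("side"); s=manip.observe(); F.append(np.r_[s["ft_force"],s["eef_pos"]])
print(np.round(np.mean(F,0),4),np.round(np.std(F,0),3))
im,d=cams.get_image("side")
for r in finder.masks_of("slim_long_pin_grip","side")[:1]:
    P=cloud("side",d,r["region"]); print(r["score"],np.round(np.percentile(P,[2,50,98],axis=0),3).tolist())
cv2.imwrite("pics/s6.png",cv2.resize(im[90:290,200:420,::-1],(660,600)))
E
```

```text
[ 0.8849 -0.3515  3.4564  0.5153 -0.1707  0.1148] [0.674 0.504 0.608 0.    0.    0.   ]
0.71 [[0.506, -0.187, 0.089], [0.517, -0.158, 0.121], [0.531, -0.152, 0.158]]
```

View pics/s6.png

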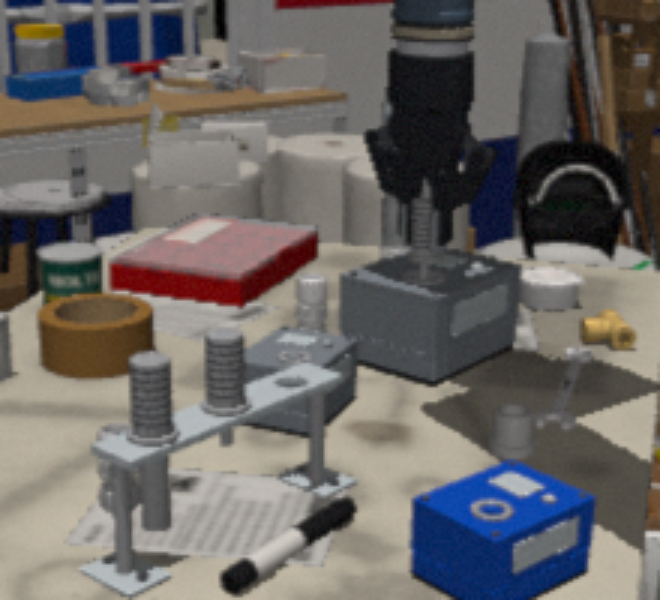

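Force (~4.7 N net) implies about 6.7 mm of travel and geometry about 7.7 mm. I'll add half a millimetre for margin above the 6 mm threshold, then hand in.

Call:
{"fn": "carry_out", "kwargs": {"motion": [[0,0,0.05,0,0,0,255],[0,0,0,0,0,0,255],[0,0,0,0,0,0,255],[0,0,0,0,0,0,255]]}}

```text
t: 13.0
eef_pos: [0.5152, -0.1707, 0.1143]
tcp_rot: [0.811, 0.585, 0.0, 0.0]
ft_force: [1.4, -1.2, 2.6]
width: 0.283
```

```bash
python3 - <<'E'
from h import *
F=[]
for i in range(8):
    cams.get_image("side"); s=manip.observe(); F.append(np.r_[s["ft_force"],s["eef_pos"],s["width"]])
m=np.mean(F,0); print(np.round(m,4),s["t"])
if 2<m[2]<8 and .26<m[6]<.32: job.sign_off(); print("signed off")
E
```

```text
[ 1.7749 -0.8038  3.3825  0.5152 -0.1707  0.1143  0.2894] 13.4
the job is handed in; nothing more can be done
signed off
```

I took the slim long pin from the rack and put its shank straight down the hole of the large grey box. I pressed the button and handed the job in at 13.4 s, with the gripper still holding the pin and the button down.

**Last checks**
- **Button travel:** the arm's position gives about 8 mm of the 10 mm. The force, about 4.6 N net, gives only 6.5–7 mm. The two disagree by about 1 mm, but both are above the 6 mm mark, and the load is far below 35 N.
- **Force reading:** the last 0.5 mm of push did not raise the measured force; sensor noise is about 0.6 N. A small sideways force of about 2 N also showed.
- **Grip and pose:** the grip opening was steady at about 0.29 and the tool was vertical. I saw no sign of slip.
- **Other pins:** the last side picture showed the short and thick pins still hanging in the rack.

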